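Build a soil sieve stack on the shaker

TASK

Build the little soil sieve stack on the round shaker, upwards from the bottom and one part at a time: the pan inside the ring on the shaker's plate, then the fine, the medium and the coarse sieve, and last the lid. Every part must be fully seated in the one below, the stack upright and let go. Leave the sample jar, the small vial and the brass weight standing where they are.

Things in the scene. Friction and masses are not known exactly. Their poses are not given: they have to be found in the camera images.
- shaker: The shaker: a grey drum fixed to the table, 130 mm diameter, its flat plate 30 mm above the table, with a black rubber ring on the plate (45 mm inside radius, 48 mm outside, 4 mm high) and a black dial and display on its side. It does not run. Origin: centre of its underside, on the table; z is up.
- pan: The pan: plain steel cup, 32 mm high, 60 mm outer diameter, wall 3 mm, with a closed bright floor 6 mm above its underside and a flat foot flange, 72 mm diameter and 5 mm thick. It starts upright on the table. Origin: centre of its underside; z is up. 0.12 to 0.22 kg.
- sieve_fine: The fine sieve, the lowest of the three: a light grey, nearly closed mesh (wires every 3 mm). Steel frame, 60 mm diameter, 8 to 30 mm above the origin; mesh 12 mm below its rim. Tapered skirt, 0 to 8 mm up (radius 21 to 25 mm), drops into the rim below (27 mm inside radius); home, its origin is 8 mm under that rim. Starts upright on the table. Origin: centre of its underside; z up.
- sieve_medium: The medium sieve: dark openings of about 7 mm between steel bars (six bars each way). Steel frame, 60 mm diameter, 8 to 35 mm above the origin; mesh 12 mm below its rim. Tapered skirt, 0 to 8 mm up (radius 21 to 25 mm), drops into the rim below (27 mm inside radius); home, its origin is 8 mm under that rim. Starts upright on the table. Origin: centre of its underside; z up.
- sieve_coarse: The coarse sieve, the tallest of the three: large dark openings of about 15 mm, only two bars each way. Steel frame, 60 mm diameter, 8 to 40 mm above the origin; mesh 12 mm below its rim. Tapered skirt, 0 to 8 mm up (radius 21 to 25 mm), drops into the rim below (27 mm inside radius); home, its origin is 8 mm under that rim. Starts upright on the table. Origin: centre of its underside; z up.
- lid: The lid: steel disc, 62 mm diameter, 8 to 14 mm above the origin, with a black knob on top (18 mm diameter, 14 to 38 mm up). Tapered skirt, 0 to 8 mm up (radius 21 to 25 mm), drops into the rim below (27 mm inside radius); home, its origin is 8 mm under that rim. Starts upright on the table. Origin: centre of its underside; z up.
- jar: Sample jar of brown soil with a brass cap and a blank paper label, 66 mm diameter, 85 mm high. To be left alone. Origin: centre of its underside.
- vial: Small glass vial with a white cap, 27 mm diameter, 45 mm high, standing among the parts. To be left alone. Origin: centre of its underside.
- weight: Brass balance weight with a button head, 28 mm diameter, 40 mm high, standing among the parts. To be left alone. Origin: centre of its underside.
Things that resemble listed ones, but are neither listed nor needed, are in the scene too. Leave any pink look-alike of the pan alone. Leave any orange look-alike of the sieve_coarse alone.

How it is judged:
By the outcome, as a careful person would: the job done as asked, in the order asked, and still so for the second after the job is handed in, with the robot touching nothing.
It also fails if it takes over 138 s, if anything falls off the work surface, if the arm or the gripper's body presses on something with over 40 N, if the wrist force passes 120 N, or if a joint passes its speed limit or range.

ROBOT

A 6-joint arm with a two-finger parallel gripper is mounted at the origin on the work surface. World frame = base frame: x ahead of the robot, y to its left, z up, the work surface at z = 0. Lengths are in mm, angles in rad, forces in N, time in s.
With the tool pointing down it reaches from about 350 to 975 mm from the base axis. Payload 7.1 kg.
Tool frame: the origin (TCP) lies at the centre of the arm's flange, where the gripper is bolted on; the fingertips stand 182 mm ahead of it and the grasp point (between the pads) lies 163 mm ahead of it; z points along the fingers, y is the line along which they close (so a half turn about z gives the same grasp; the last joint's range is limited). The gripper opens to 88 mm and grips with 3 to 60 N. Pads are 20 mm wide; open, the fingers measure 115 mm over their backs; the gripper's body (75 mm by 178 mm) begins 61 mm behind the grasp point.
Start: joints at [1.202, 0.423, 1.63, -0, 1.089, -0.019], TCP at [214.162, 587.147, 404.675] pointing down, gripper open.
Joint ranges: [-3, 3], [-0.9, 2.11], [0.09, 2.58], [-1.31, 4.45], [0.11, 2.69], [-2.54, 2.54]. Speed limits (rad/s): [2.39, 2.39, 3.01, 3.14, 3.14, 3.14].

INTERFACE

Orientations are given as a rotation vector (axis times angle).
In Python, from workcell import readout, get_image, ctrl gives the robot as it stands.
- The arm moves only by the tool step_arm, never from a script. Its argument "targets" is a list that holds one entry, the list of rows, each a list of 7 numbers: the shift along the world's x, y, z as a fraction of full scale, then the turn, a rotation vector about the world's x, y, z as a fraction of full scale, then the opening, from 0 (shut) to 1 (fully open). In form: [[[dx, dy, dz, wx, wy, wz, claw], ...]]. A call has exactly 5 rows; each row shifts and turns the commanded pose from where the row before left it; what a row does not reach is not made up. Full scale, the value 1, is 0.05 m for a shift and 4 degrees for a turn. A row lasts 1/8 s, in which the tool goes at most 62.5 mm and 10.7 degrees, less where a joint would pass 70% of its speed; a pose out of reach is approached as far as the arm can. A call with a number of a shift or a turn outside -1 to 1 is refused whole. A call with a gripper value outside its range is refused whole. The fingers move at their own pace and stop on an object; the grip force is fixed at half the most. Time passes only in rows, so rows that do not move let the fingers close, or fill a call up. It gives the time, the measured TCP pose, the force, the opening and the grip force at its end, in the units of the state.
- readout.get_obs(): the state, without advancing time (a new reading comes with each control period).
- get_image(name): name is "scene" or "top" or "wrist"; returns a dict with "pixels" (480x640x3 uint8, red, green, blue), "intrinsics" (3x3 intrinsics, pixels), "extrinsics" (4x4, takes a point from world to camera coordinates). Camera axes: x right, y down, z forward; pixel columns grow to the right and rows downward; lengths in mm; the calibration is good to about 2 mm. A picture is of the moment at which its call begins. There is no depth.
- ctrl.close_job(): hands the job in; it is judged then, once.
The state is a dict: "t": time; "qpos": joint angles; "qvel": joint speeds; "joint_torque": joint torques, N m; "ee_pos": TCP position; "orientation": TCP orientation; "ft_force": force on the tool from outside, world axes, zero at the start; "moment": the same for the moment, N m; "width": finger opening in mm; "grasp_force": force on a finger pad.
Only numpy, scipy, OpenCV 4.12 (cv2) and the standard library are available. Lean on these libraries where they do the work, as an engineer would, in place of code of your own. Each camera call takes 0.05 s, during which the arm holds its last target. There are 200 camera calls.

## Working session

There is one attempt and no reset: what is moved stays moved. The work goes in short steps, Python scripts to look and compute and a tool call to move; the robot and the scene stay as the last step left them, time stands still between calls to the robot, and variables do not carry over. Pictures are saved under pics/ and viewed, at most 17 in all, crops included, and the job is handed in when it is done.

Besides the shell and the picture viewer there is one more tool, called after "Request:" by a JSON object that holds its "method" and its "body". step_arm: Moves the arm, as the interface text tells. Shift numbers are shares of 0.05 m and turn numbers shares of 4 degrees, none past 1 either way. Its arguments: {"type":"object","properties":{"targets":{"type":"array"}},"required":["targets"]}

```bash
mkdir -p pics; ls; python3 - <<'E'
from workcell import readout,get_image,ctrl
import cv2
o=readout.get_obs();print(o)
for n in("scene","top"):
    d=get_image(n);cv2.imwrite(f"pics/{n}0.png",d["pixels"][:,:,::-1]);print(n,d["intrinsics"],d["extrinsics"])
E
```

```text
pics
{'t': 0.0, 'qpos': array([ 1.20198741e+00,  4.23837879e-01,  1.63066461e+00, -2.27615482e-05,
        1.08862693e+00, -1.90185873e-02]), 'qvel': array([-6.89470884e-05,  3.70238014e-04, -4.53502120e-04, -1.87705942e-03,
       -3.76992528e-04, -5.34077530e-04]), 'joint_torque': array([ 3.37470330e-03, -5.44604588e+01, -2.73670542e+01,  6.45575090e-02,
        2.27210205e-02, -1.11894983e-04]), 'ee_pos': array([214.07884727, 586.90236034, 403.91332033]), 'orientation': array([-5.46587925e-01, -3.09339685e+00,  2.37458576e-03]), 'ft_force': array([0.61136346, 0.51575244, 0.61020062]), 'moment': array([-0.00864275, -0.05295869, -0.01375282]), 'grasp_force': 0.0, 'width': 87.65770522231244}
scene [[478.85776465   0.         330.65334655]
 [  0.         478.85776465 235.4458589 ]
 [  0.           0.           1.        ]] [[ 7.91639166e-01  6.10988870e-01  1.78961694e-04 -4.76582771e+02]
 [ 3.20172208e-01 -4.14587610e-01 -8.51825611e-01 -1.47630373e+02]
 [-5.20381772e-01  6.74395815e-01 -5.23825445e-01  1.27487351e+03]
 [ 0.00000000e+00  0.00000000e+00  0.00000000e+00  1.00000000e+00]]
top [[525.89827164   0.         318.51278243]
 [  0.         525.89827164 244.31724263]
 [  0.           0.           1.        ]] [[ 2.15378623e-03 -9.99994857e-01 -2.37634033e-03  6.41122453e+00]
 [-9.83516233e-01 -1.68862163e-03 -1.80811970e-01  5.94439032e+02]
 [ 1.80807028e-01  2.72659962e-03 -9.83514812e-01  1.05046760e+03]
 [ 0.00000000e+00  0.00000000e+00  0.00000000e+00  1.00000000e+00]]
```

View pics/top0.png

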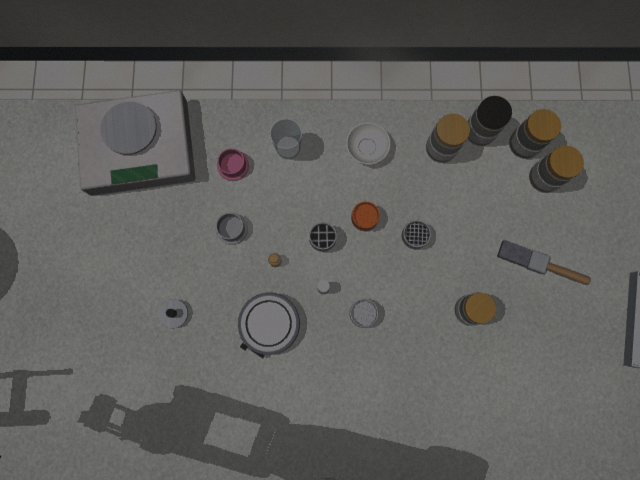

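View pics/scene0.png

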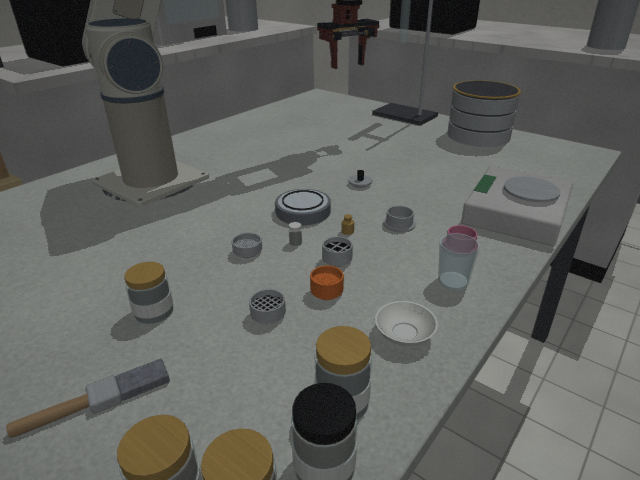

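```bash
cat > h.py <<'E'
import numpy as np,cv2
from scipy.spatial.transform import Rotation as R
from workcell import readout,get_image,ctrl
def ray(d,u,v,z):
    K,E=d["intrinsics"],d["extrinsics"];r=E[:3,:3].T;c=-r@E[:3,3]
    w=r@np.linalg.solve(K,[u,v,1.]);return (c+w*(z-c[2])/w[2])[:2]
def proj(d,p):
    q=d["intrinsics"]@(d["extrinsics"]@np.r_[p,1.])[:3];return q[:2]/q[2]
def save(n,im,s=1):
    cv2.imwrite("pics/"+n,cv2.resize(im[:,:,::-1],None,fx=s,fy=s,interpolation=cv2.INTER_CUBIC))
def circ(im,d,x,y,z,r,col=(0,255,0)):
    a=np.linspace(0,2*np.pi,60);p=np.array([proj(d,[x+r*np.cos(t),y+r*np.sin(t),z]) for t in a])
    cv2.polylines(im,[np.round(p*16).astype(np.int32)],True,col,1,cv2.LINE_AA,4)
E
python3 - <<'E'
from h import *
d=get_image("top")
P=dict(pan=(230.5,227,32,30),coarse=(322.5,236,40,30),medium=(417,233,35,30),fine=(364.5,312,30,30),lid=(173,313,14,31),shaker=(269,323,34,48),weight=(274,259,40,8),vial=(323,286,45,13),orange=(365.5,215,40,30),pink=(233,163,32,30))
im=d["pixels"].copy()
for n,(u,v,z,r) in P.items():
    p=ray(d,u,v,z);print(n,p.round(),round(np.hypot(*p)))
save("c1.png",im[130:360,140:450],2.5)
o=readout.get_obs();print(R.from_rotvec(o["orientation"]).as_matrix().round(2))
d=get_image("wrist");print(d["intrinsics"],d["extrinsics"].round(3))
E
```

```text
pan [636. 198.] 666
coarse [615.  -1.] 615
medium [ 623. -204.] 655
fine [455. -89.] 463
lid [453. 317.] 553
shaker [431. 110.] 445
weight [565. 102.] 574
vial [508.  -2.] 508
orange [661. -93.] 668
pink [781. 197.] 805
[[-0.94  0.34 -0.  ]
 [ 0.34  0.94 -0.  ]
 [-0.   -0.   -1.  ]]
[[331.56626228   0.         322.53269045]
 [  0.         331.56626228 239.59353326]
 [  0.           0.           1.        ]] [[ 3.42000e-01  9.40000e-01 -1.00000e-03 -6.23754e+02]
 [ 9.09000e-01 -3.31000e-01  2.53000e-01 -2.96630e+01]
 [ 2.37000e-01 -8.80000e-02 -9.67000e-01  3.90009e+02]
 [ 0.00000e+00  0.00000e+00  0.00000e+00  1.00000e+00]]
```

View pics/c1.png

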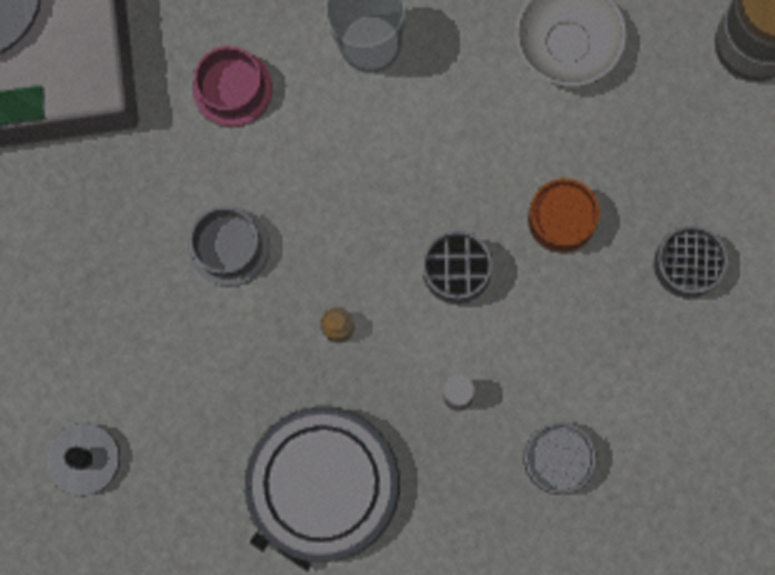

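Request:
{"method": "step_arm", "body": {"targets": [[[0.56,-0.52,0,0,0,0,1],[0.56,-0.52,0,0,0,0,1],[0.56,-0.52,0,0,0,0,1],[0.56,-0.52,0,0,0,0,1],[0.56,-0.52,0,0,0,0,1]]]}}

```text
t: 0.82
ee_pos: [354.9, 456.2, 404.6]
orientation: [-0.546, -3.094, 0.0]
ft_force: [-0.6, 0.5, -0.4]
width: 88.0
grasp_force: 0.0
```

Request:
{"method": "step_arm", "body": {"targets": [[[0.56,-0.52,-0.2,0,0,0,1],[0.56,-0.52,-0.2,0,0,0,1],[0.56,-0.52,-0.2,0,0,0,1],[0.56,-0.52,-0.2,0,0,0,1],[0.56,-0.52,-0.2,0,0,0,1]]]}}

```text
t: 1.45
ee_pos: [495.0, 326.2, 354.3]
orientation: [-0.547, -3.094, 0.0]
ft_force: [-1.0, 0.7, 0.3]
width: 87.5
grasp_force: 0.0
```

Request:
{"method": "step_arm", "body": {"targets": [[[0.56,-0.52,-0.2,0,0,0,1],[0.56,-0.52,-0.2,0,0,0,1],[0.56,-0.52,-0.2,0,0,0,1],[0.56,-0.52,-0.2,0,0,0,1],[0.56,-0.52,-0.2,0,0,0,1]]]}}

```text
t: 2.08
ee_pos: [634.9, 196.2, 304.1]
orientation: [-0.547, -3.093, 0.0]
ft_force: [0.6, 1.2, 0.9]
width: 87.8
grasp_force: 0.0
```

```bash
python3 - <<'E'
from h import *
d=get_image("wrist");im=d["pixels"].copy();print(readout.get_obs()["ee_pos"])
for p in [(636,198,32,30),(431,110,34,45),(565,102,40,8)]: circ(im,d,*p)
save("w1.png",im)
E
```

```text
[637.40594861 193.24164217 303.00676986]
```

View pics/w1.png

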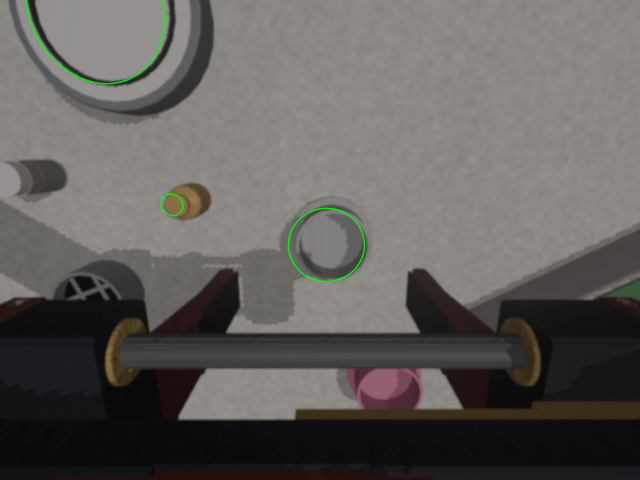

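Request:
{"method": "step_arm", "body": {"targets": [[[0.04,0.02,-0.6,0,0,0,1],[0,0,-0.6,0,0,0,1],[0,0,-0.5,0,0,0,1],[0,0,-0.4,0,0,0,1],[0,0,-0.15,0,0,0,1]]]}}

```text
t: 2.75
ee_pos: [635.8, 198.1, 190.8]
orientation: [-0.546, -3.092, 0.001]
ft_force: [-0.6, 0.2, -0.1]
width: 88.0
grasp_force: 0.0
```

Request:
{"method": "step_arm", "body": {"targets": [[[0,0,0,0,0,0,0.5],[0,0,0,0,0,0,0.3],[0,0,0,0,0,0,0.3],[0,0,0,0,0,0,0.3],[0,0,0,0,0,0,0.3]]]}}

```text
t: 3.38
ee_pos: [636.7, 198.4, 193.2]
orientation: [0.546, 3.092, 0.002]
ft_force: [-0.3, 0.9, 5.9]
width: 58.4
grasp_force: 30.0
```

Request:
{"method": "step_arm", "body": {"targets": [[[0,0,0.5,0,0,0,0.3],[0,0,0.5,0,0,0,0.3],[0,0,0.5,0,0,0,0.3],[-0.41,-0.18,0,0,0,0,0.3],[-0.41,-0.18,0,0,0,0,0.3]]]}}

```text
t: 4.0
ee_pos: [594.4, 179.8, 267.2]
orientation: [-0.546, -3.093, 0.001]
ft_force: [-0.9, -0.2, -1.7]
width: 58.7
grasp_force: 30.0
```

Request:
{"method": "step_arm", "body": {"targets": [[[-0.82,-0.35,0,0,0,0,0.3],[-0.82,-0.35,0,0,0,0,0.3],[-0.82,-0.35,0,0,0,0,0.3],[-0.6,-0.25,0,0,0,0,0.3],[-0.22,-0.1,0,0,0,0,0.3]]]}}

```text
t: 4.62
ee_pos: [429.4, 109.5, 267.0]
orientation: [-0.547, -3.092, 0.001]
ft_force: [0.7, -0.2, -1.9]
width: 58.2
grasp_force: 30.0
```

```bash
python3 - <<'E'
from h import *
o=readout.get_obs();print(o["ee_pos"],o["width"],o["ft_force"])
a=get_image("wrist");im=a["pixels"].copy()
circ(im,a,431,110,30,45);circ(im,a,431,110,32+75,30,(255,0,0));circ(im,a,431,110,30,65,(0,255,255))
save("w2.png",im)
E
```

```text
[429.40156016 109.47740961 267.02167758] 58.198335189572454 [ 0.70311099 -0.24093352 -1.93798297]
```

View pics/w2.png

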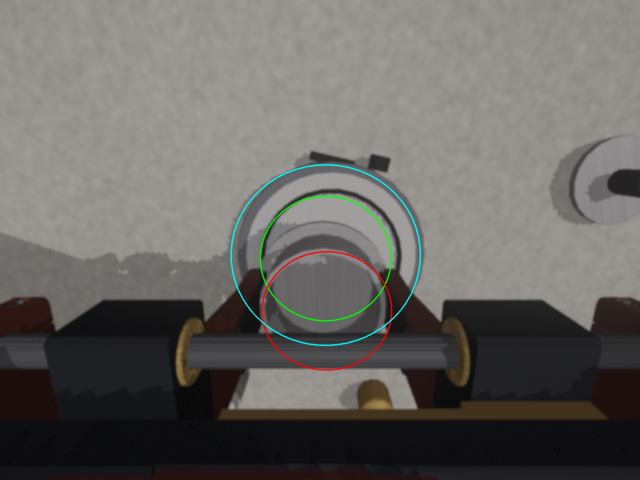

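```bash
python3 - <<'E'
from h import *
a=get_image("wrist");im=a["pixels"].copy()[130:390,190:450]
a["intrinsics"]=a["intrinsics"].copy()
im=cv2.resize(im,None,fx=2.3,fy=2.3,interpolation=cv2.INTER_CUBIC)
a["intrinsics"]=np.diag([2.3,2.3,1])@np.array([[1,0,-190],[0,1,-130],[0,0,1.]])@a["intrinsics"]
im=cv2.convertScaleAbs(im,alpha=1.5)
circ(im,a,431,110,34,45);circ(im,a,430.2,109.8,75,36,(255,0,0));circ(im,a,430.2,109.8,107,27,(255,0,255))
save("w3.png",im)
E
```

```text
(no output)
```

View pics/w3.png

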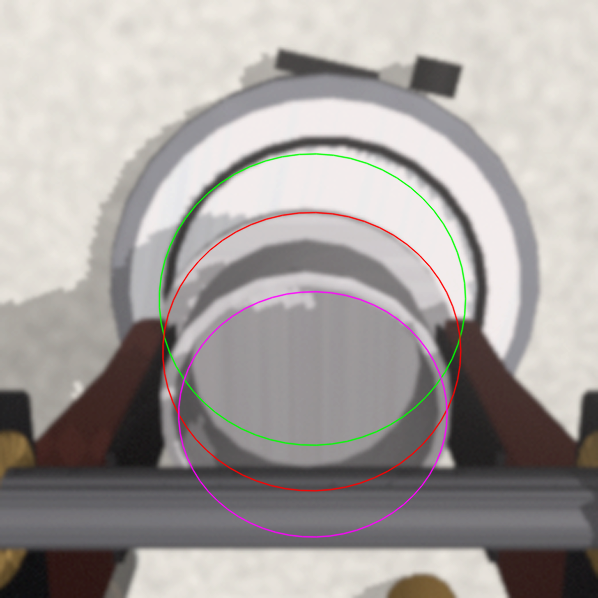

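Request:
{"method": "step_arm", "body": {"targets": [[[-0.02,0.07,0,0,0,0,0.3],[0,0,-0.4,0,0,0,0.3],[0,0,-0.3,0,0,0,0.3],[0,0,-0.15,0,0,0,0.3],[0,0,-0.04,0,0,0,0.3]]]}}

```text
t: 5.35
ee_pos: [430.4, 113.8, 223.0]
orientation: [-0.546, -3.093, 0.001]
ft_force: [-8.8, -1.2, 38.3]
width: 58.4
grasp_force: 30.0
```

Request:
{"method": "step_arm", "body": {"targets": [[[0,0,-0.02,0,0,0,0.3],[0,0,0,0,0,0,0.3],[0,0,0,0,0,0,0.3],[0,0,0,0,0,0,0.3],[0,0,0,0,0,0,0.3]]]}}

```text
t: 5.98
ee_pos: [430.3, 113.8, 223.0]
orientation: [0.546, 3.094, 0.0]
ft_force: [-6.4, -0.2, 25.1]
width: 58.2
grasp_force: 30.0
```

Request:
{"method": "step_arm", "body": {"targets": [[[0,0,0.02,0,0,0,1],[0,0,0,0,0,0,1],[0,0,0,0,0,0,1],[0,0,0.3,0,0,0,1],[0,0,0.5,0,0,0,1]]]}}

```text
t: 6.6
ee_pos: [429.9, 113.6, 263.2]
orientation: [-0.546, -3.092, 0.001]
ft_force: [-0.0, -0.3, 0.2]
width: 87.9
grasp_force: 0.0
```

Request:
{"method": "step_arm", "body": {"targets": [[[0,0,0.5,0,0,0,1],[0.1,-0.8,0.3,0,0,0,1],[0.1,-0.8,0,0,0,0,1],[0.1,-0.8,0,0,0,0,1],[0.1,-0.8,0,0,0,0,1]]]}}

```text
t: 7.22
ee_pos: [450.2, -47.6, 303.7]
orientation: [0.546, 3.093, 0.0]
ft_force: [1.4, -0.6, 0.5]
width: 88.1
grasp_force: 0.0
```

Request:
{"method": "step_arm", "body": {"targets": [[[0.1,-0.7,0,0,0,0,1],[0,-0.15,0,0,0,0,1],[0,0,0,0,0,0,1],[0,0,0,0,0,0,1],[0,0,0,0,0,0,1]]]}}

```text
t: 7.85
ee_pos: [455.1, -88.0, 302.7]
orientation: [-0.545, -3.094, -0.0]
ft_force: [-0.2, -0.0, 0.3]
width: 88.0
grasp_force: 0.0
```

```bash
python3 - <<'E'
from h import *
print(readout.get_obs()["ee_pos"])
a=get_image("wrist");im=a["pixels"].copy()
circ(im,a,455,-89,30,30)
t=get_image("top");jm=t["pixels"].copy();
circ(jm,t,430,113.5,62,30)
circ(jm,t,430,113.5,34,48,(255,0,0))
jm=cv2.resize(jm[270:375,205:325],None,fx=3.3,fy=4,interpolation=cv2.INTER_CUBIC)
im=im[60:480]; 
o=np.zeros((420,800,3),np.uint8);o[:,:396]=jm;o[:,396:]=im[:, 120:524]
save("w4.png",o)
E
```

```text
[455.05452262 -87.95656188 302.71697403]
```

View pics/w4.png

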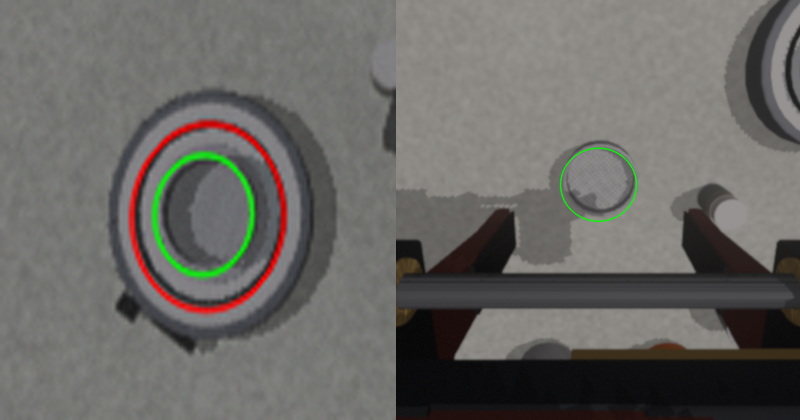

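Request:
{"method": "step_arm", "body": {"targets": [[[-0.02,0,-0.6,0,0,0,1],[0,0,-0.6,0,0,0,1],[0,0,-0.5,0,0,0,1],[0,0,-0.33,0,0,0,1],[0,0,-0.15,0,0,0,1]]]}}

```text
t: 8.57
ee_pos: [454.1, -88.7, 192.9]
orientation: [-0.546, -3.093, -0.0]
ft_force: [0.0, 0.3, 1.2]
width: 87.6
grasp_force: 0.0
```

Request:
{"method": "step_arm", "body": {"targets": [[[0,0,0,0,0,0,0.5],[0,0,0,0,0,0,0.3],[0,0,0,0,0,0,0.3],[0,0,0,0,0,0,0.3],[0,0,0,0,0,0,0.3]]]}}

```text
t: 9.2
ee_pos: [454.5, -88.9, 194.3]
orientation: [0.547, 3.092, -0.0]
ft_force: [-0.8, 2.0, 6.3]
width: 59.1
grasp_force: 30.0
```

Request:
{"method": "step_arm", "body": {"targets": [[[0,0,0.5,0,0,0,0.3],[0,0,0.7,0,0,0,0.3],[0,0,0.7,0,0,0,0.3],[0,0.3,0.3,0,0,0,0.3],[-0.1,0.75,0,0,0,0,0.3]]]}}

```text
t: 9.82
ee_pos: [449.6, -36.0, 304.6]
orientation: [0.55, 3.09, 0.0]
ft_force: [0.1, 0.0, -1.4]
width: 59.1
grasp_force: 30.0
```

Request:
{"method": "step_arm", "body": {"targets": [[[-0.1,0.75,0,0,0,0,0.3],[-0.1,0.75,0,0,0,0,0.3],[-0.1,0.75,0,0,0,0,0.3],[-0.08,0.5,0,0,0,0,0.3],[0,0.25,0,0,0,0,0.3]]]}}

```text
t: 10.45
ee_pos: [429.3, 115.2, 303.1]
orientation: [-0.543, -3.093, 0.001]
ft_force: [1.3, 0.3, -0.5]
width: 58.9
grasp_force: 30.0
```

Request:
{"method": "step_arm", "body": {"targets": [[[0,0,0,0,0,0,0.3],[0,0,0,0,0,0,0.3],[0,0,-0.2,0,0,0,0.3],[0,0,-0.2,0,0,0,0.3],[0,0,0,0,0,0,0.3]]]}}

```text
t: 11.08
ee_pos: [429.8, 113.2, 282.6]
orientation: [-0.547, -3.091, 0.002]
ft_force: [-0.1, -0.1, -0.8]
width: 59.3
grasp_force: 30.0
```

```bash
python3 - <<'E'
from h import *
o=readout.get_obs();print(o["ee_pos"],o["width"],o["ft_force"])
a=get_image("wrist")
M=np.diag([2.3,2.3,1])@np.array([[1,0,-190],[0,1,-130],[0,0,1.]])
im=cv2.resize(a["pixels"][130:390,190:450],None,fx=2.3,fy=2.3,interpolation=cv2.INTER_CUBIC)
a["intrinsics"]=M@a["intrinsics"]
im=cv2.convertScaleAbs(im,alpha=1.5)
z=o["ee_pos"][2]-193.7
circ(im,a,430.2,113.6,35,36);circ(im,a,430.2,113.6,62,30,(255,255,0));circ(im,a,430.2,113.6,z+8,30,(255,0,0));circ(im,a,430.2,113.6,z+30,30,(255,0,255))
save("w5.png",im)
E
```

```text
[429.79414597 113.22220852 282.56119329] 59.28731039513445 [-0.07342851 -0.08698502 -0.80210176]
```

View pics/w5.png

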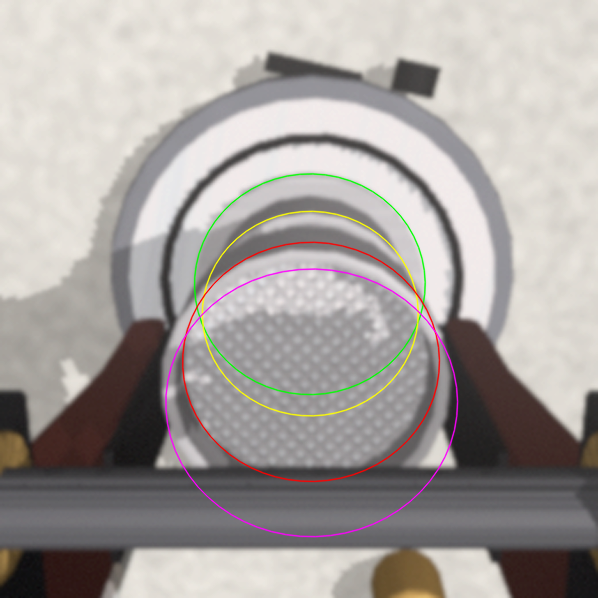

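Request:
{"method": "step_arm", "body": {"targets": [[[0,0,-0.3,0,0,0,0.3],[0,0,-0.2,0,0,0,0.3],[0,0,-0.06,0,0,0,0.3],[0,0,-0.06,0,0,0,0.3],[0,0,-0.04,0,0,0,0.3]]]}}

```text
t: 11.75
ee_pos: [430.6, 113.7, 250.8]
orientation: [0.546, 3.092, 0.001]
ft_force: [2.3, 0.1, 1.8]
width: 59.4
grasp_force: 30.0
```

Request:
{"method": "step_arm", "body": {"targets": [[[0,0,-0.03,0,0,0,0.3],[0,0,-0.02,0,0,0,0.3],[0,0,0,0,0,0,0.3],[0,0,0,0,0,0,0.3],[0,0,0,0,0,0,0.3]]]}}

```text
t: 12.38
ee_pos: [431.0, 113.7, 248.8]
orientation: [0.546, 3.091, 0.001]
ft_force: [4.0, -3.1, 5.1]
width: 58.9
grasp_force: 30.0
```

Request:
{"method": "step_arm", "body": {"targets": [[[0,0,-0.02,0,0,0,0.3],[0,0,0,0,0,0,0.3],[0,0,0,0,0,0,0.3],[0,0,0,0,0,0,0.3],[0,0,0,0,0,0,0.3]]]}}

```text
t: 13.0
ee_pos: [431.3, 113.7, 248.3]
orientation: [0.546, 3.09, 0.002]
ft_force: [3.8, -3.2, 11.6]
width: 59.0
grasp_force: 30.0
```

Request:
{"method": "step_arm", "body": {"targets": [[[0,0,0.02,0,0,0,1],[0,0,0,0,0,0,1],[0,0,0.2,0,0,0,1],[0,0,0.4,0,0,0,1],[0,0,0.5,0,0,0,1]]]}}

```text
t: 13.62
ee_pos: [429.7, 113.6, 303.7]
orientation: [-0.546, -3.092, 0.001]
ft_force: [-0.2, -0.6, -0.1]
width: 87.6
grasp_force: 0.0
```

Request:
{"method": "step_arm", "body": {"targets": [[[0.48,-0.8,0,0,0,0,1],[0.48,-0.8,0,0,0,0,1],[0.48,-0.8,0,0,0,0,1],[0.48,-0.8,0,0,0,0,1],[0.48,-0.8,0,0,0,0,1]]]}}

```text
t: 14.25
ee_pos: [550.6, -87.7, 303.6]
orientation: [-0.547, -3.093, -0.0]
ft_force: [0.0, 0.5, 0.2]
width: 87.8
grasp_force: 0.0
```

Request:
{"method": "step_arm", "body": {"targets": [[[0.48,-0.8,0,0,0,0,1],[0.48,-0.8,0,0,0,0,1],[0.48,-0.75,0,0,0,0,1],[0,0,0,0,0,0,1],[0,0,0,0,0,0,1]]]}}

```text
t: 14.88
ee_pos: [621.4, -203.3, 302.9]
orientation: [-0.547, -3.092, -0.001]
ft_force: [0.1, 0.1, -0.9]
width: 87.7
grasp_force: 0.0
```

```bash
python3 - <<'E'
from h import *
print(readout.get_obs()["ee_pos"])
a=get_image("wrist");im=a["pixels"].copy()
circ(im,a,622.5,-204,35,30)
t=get_image("top");jm=t["pixels"].copy();
s=get_image("scene")["pixels"]
o=np.zeros((420,800,3),np.uint8)
o[:210,:396]=cv2.resize(jm[285:355,205:337],(396,210),interpolation=cv2.INTER_CUBIC)
o[210:,:396]=cv2.resize(s[160:230,250:382],(396,210),interpolation=cv2.INTER_CUBIC)
o[:,396:]=im[60:480,120:524]
save("w6.png",o)
E
```

```text
[ 621.43231257 -203.29111506  302.91024139]
```

View pics/w6.png

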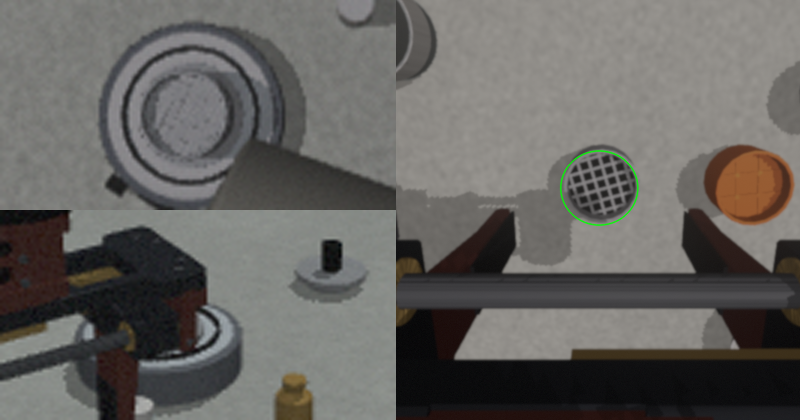

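Request:
{"method": "step_arm", "body": {"targets": [[[0,0.01,-0.6,0,0,0,1],[0,0,-0.6,0,0,0,1],[0,0,-0.5,0,0,0,1],[0,0,-0.33,0,0,0,1],[0,0,-0.15,0,0,0,1]]]}}

```text
t: 15.65
ee_pos: [621.9, -202.8, 193.5]
orientation: [-0.545, -3.093, -0.0]
ft_force: [0.0, -0.4, 0.1]
width: 88.1
grasp_force: 0.0
```

Request:
{"method": "step_arm", "body": {"targets": [[[0,0,0,0,0,0,0.5],[0,0,0,0,0,0,0.3],[0,0,0,0,0,0,0.3],[0,0,0,0,0,0,0.3],[0,0,0,0,0,0,0.3]]]}}

```text
t: 16.27
ee_pos: [622.5, -203.4, 195.1]
orientation: [0.547, 3.092, -0.0]
ft_force: [0.5, 1.9, 6.3]
width: 60.3
grasp_force: 30.0
```

Request:
{"method": "step_arm", "body": {"targets": [[[0,0,0.4,0,0,0,0.3],[0,0,0.7,0,0,0,0.3],[0,0,0.7,0,0,0,0.3],[0,0,0.6,0,0,0,0.3],[-0.28,0.45,0,0,0,0,0.3]]]}}

```text
t: 16.9
ee_pos: [609.4, -182.0, 318.3]
orientation: [0.548, 3.086, -0.002]
ft_force: [-0.5, 0.6, -2.3]
width: 59.8
grasp_force: 30.0
```

Request:
{"method": "step_arm", "body": {"targets": [[[-0.48,0.8,0,0,0,0,0.3],[-0.48,0.8,0,0,0,0,0.3],[-0.48,0.8,0,0,0,0,0.3],[-0.48,0.8,0,0,0,0,0.3],[-0.48,0.8,0,0,0,0,0.3]]]}}

```text
t: 17.52
ee_pos: [487.2, 20.2, 315.1]
orientation: [0.547, 3.093, 0.0]
ft_force: [0.2, 0.2, -1.7]
width: 60.3
grasp_force: 30.0
```

Request:
{"method": "step_arm", "body": {"targets": [[[-0.48,0.8,0,0,0,0,0.3],[-0.48,0.8,0,0,0,0,0.3],[-0.2,0.29,0,0,0,0,0.3],[0,0,-0.2,0,0,0,0.3],[0,0,-0.16,0,0,0,0.3]]]}}

```text
t: 18.15
ee_pos: [430.8, 113.0, 295.8]
orientation: [0.547, 3.093, 0.0]
ft_force: [0.2, 0.6, -0.6]
width: 60.4
grasp_force: 30.0
```

```bash
python3 - <<'E'
from h import *
o=readout.get_obs();print(o["ee_pos"],o["width"],o["ft_force"])
a=get_image("wrist")
M=np.diag([2.3,2.3,1])@np.array([[1,0,-190],[0,1,-130],[0,0,1.]])
im=cv2.resize(a["pixels"][130:390,190:450],None,fx=2.3,fy=2.3,interpolation=cv2.INTER_CUBIC)
a["intrinsics"]=M@a["intrinsics"]
im=cv2.convertScaleAbs(im,alpha=1.5)
z=o["ee_pos"][2]-194.2
circ(im,a,430.2,113.6,84,30,(255,255,0));circ(im,a,430.2,113.6,z+35,30,(255,0,255))
save("w7.png",im)
E
```

```text
[430.79570723 113.02753021 295.78062424] 60.37268616075005 [ 0.15578266  0.60287138 -0.62318378]
```

View pics/w7.png

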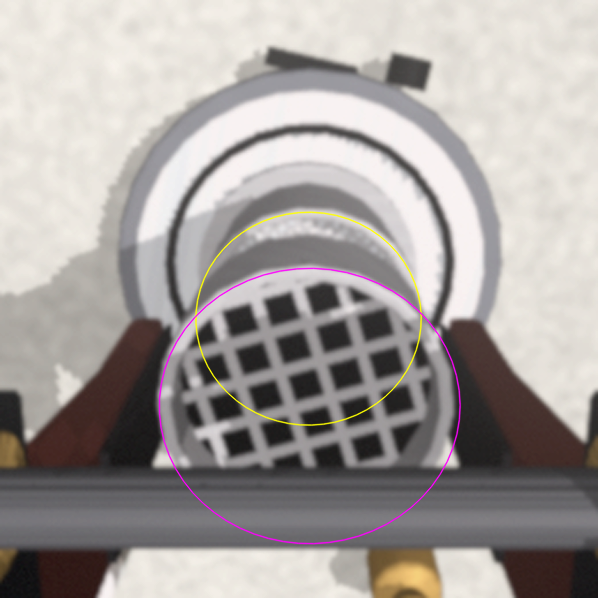

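Request:
{"method": "step_arm", "body": {"targets": [[[0,0,-0.2,0,0,0,0.3],[0,0,-0.1,0,0,0,0.3],[0,0,-0.08,0,0,0,0.3],[0,0,-0.06,0,0,0,0.3],[0,0,-0.04,0,0,0,0.3]]]}}

```text
t: 18.82
ee_pos: [430.2, 113.7, 272.1]
orientation: [0.547, 3.094, 0.0]
ft_force: [-0.1, -0.2, -1.3]
width: 60.1
grasp_force: 30.0
```

Request:
{"method": "step_arm", "body": {"targets": [[[0,0,-0.03,0,0,0,0.3],[0,0,-0.02,0,0,0,0.3],[0,0,0,0,0,0,0.3],[0,0,0,0,0,0,0.3],[0,0,0,0,0,0,0.3]]]}}

```text
t: 19.45
ee_pos: [430.2, 113.7, 270.8]
orientation: [0.546, 3.093, 0.0]
ft_force: [-4.2, -2.1, 16.0]
width: 60.3
grasp_force: 30.0
```

Request:
{"method": "step_arm", "body": {"targets": [[[0,0,0.02,0,0,0,1],[0,0,0,0,0,0,1],[0,0,0.18,0,0,0,1],[0,0,0.4,0,0,0,1],[0,0,0.4,0,0,0,1]]]}}

```text
t: 20.08
ee_pos: [430.1, 113.7, 320.5]
orientation: [-0.547, -3.093, 0.0]
ft_force: [-0.2, 0.0, -0.7]
width: 88.0
grasp_force: 0.0
```

Request:
{"method": "step_arm", "body": {"targets": [[[0.74,-0.46,0,0,0,0,1],[0.74,-0.46,0,0,0,0,1],[0.74,-0.46,0,0,0,0,1],[0.74,-0.46,0,0,0,0,1],[0.74,-0.46,0,0,0,0,1]]]}}

```text
t: 20.7
ee_pos: [616.3, -2.2, 320.1]
orientation: [0.547, 3.094, 0.0]
ft_force: [0.1, -0.2, -0.2]
width: 87.9
grasp_force: 0.0
```

Request:
{"method": "step_arm", "body": {"targets": [[[0,0,-0.33,0,0,0,1],[0,0,0,0,0,0,1],[0,0,0,0,0,0,1],[0,0,0,0,0,0,1],[0,0,0,0,0,0,1]]]}}

```text
t: 21.32
ee_pos: [615.0, -0.9, 303.7]
orientation: [0.546, 3.093, 0.0]
ft_force: [-0.1, 0.7, 0.9]
width: 87.8
grasp_force: 0.0
```

```bash
python3 - <<'E'
from h import *
print(readout.get_obs()["ee_pos"])
a=get_image("wrist");im=a["pixels"].copy()
circ(im,a,615,-1,40,30)
t=get_image("top");jm=t["pixels"].copy();
s=get_image("scene")["pixels"]
o=np.zeros((420,800,3),np.uint8)
o[:210,:396]=cv2.resize(jm[285:355,205:337],(396,210),interpolation=cv2.INTER_CUBIC)
o[210:,:396]=cv2.resize(s[150:220,250:382],(396,210),interpolation=cv2.INTER_CUBIC)
o[:,396:]=im[60:480,120:524]
save("w8.png",o)
E
```

```text
[614.97214674  -0.94332957 303.69843074]
```

View pics/w8.png

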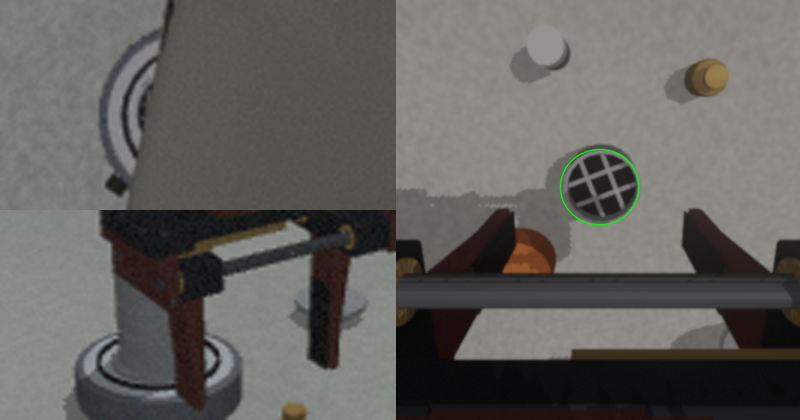

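Request:
{"method": "step_arm", "body": {"targets": [[[0,0.02,-0.6,0,0,0,1],[0,0,-0.6,0,0,0,1],[0,0,-0.5,0,0,0,1],[0,0,-0.3,0,0,0,1],[0,0,-0.14,0,0,0,1]]]}}

```text
t: 22.1
ee_pos: [615.1, -0.4, 195.5]
orientation: [-0.547, -3.093, 0.0]
ft_force: [0.4, 0.1, 0.2]
width: 87.4
grasp_force: 0.0
```

Request:
{"method": "step_arm", "body": {"targets": [[[0,0,0,0,0,0,0.5],[0,0,0,0,0,0,0.3],[0,0,0,0,0,0,0.3],[0,0,0,0,0,0,0.3],[0,0,0,0,0,0,0.3]]]}}

```text
t: 22.72
ee_pos: [615.6, -0.3, 197.0]
orientation: [0.547, 3.092, 0.001]
ft_force: [-0.2, 1.1, 6.3]
width: 58.8
grasp_force: 30.0
```

Request:
{"method": "step_arm", "body": {"targets": [[[0,0,0.4,0,0,0,0.3],[0,0,0.7,0,0,0,0.3],[0,0,0.7,0,0,0,0.3],[0,0,0.7,0,0,0,0.3],[0,0,0.4,0,0,0,0.3]]]}}

```text
t: 23.35
ee_pos: [615.2, -0.4, 343.8]
orientation: [0.546, 3.091, 0.0]
ft_force: [0.3, 0.1, -2.3]
width: 58.4
grasp_force: 30.0
```

Request:
{"method": "step_arm", "body": {"targets": [[[-0.6,0.4,0,0,0,0,0.3],[-0.8,0.5,0,0,0,0,0.3],[-0.8,0.5,0,0,0,0,0.3],[-0.8,0.5,0,0,0,0,0.3],[-0.5,0.28,0,0,0,0,0.3]]]}}

```text
t: 23.98
ee_pos: [437.9, 109.3, 341.0]
orientation: [-0.545, -3.092, 0.001]
ft_force: [0.3, 0.2, -1.3]
width: 58.3
grasp_force: 30.0
```

Request:
{"method": "step_arm", "body": {"targets": [[[-0.2,0.1,0,0,0,0,0.3],[0,0,0,0,0,0,0.3],[0,0,-0.2,0,0,0,0.3],[0,0,-0.2,0,0,0,0.3],[0,0,0,0,0,0,0.3]]]}}

```text
t: 24.6
ee_pos: [430.2, 113.2, 319.9]
orientation: [-0.547, -3.091, 0.002]
ft_force: [0.4, 0.7, -1.5]
width: 58.2
grasp_force: 30.0
```

```bash
python3 - <<'E'
from h import *
o=readout.get_obs();print(o["ee_pos"],o["width"],o["ft_force"])
a=get_image("wrist")
M=np.diag([2.3,2.3,1])@np.array([[1,0,-190],[0,1,-130],[0,0,1.]])
im=cv2.resize(a["pixels"][130:390,190:450],None,fx=2.3,fy=2.3,interpolation=cv2.INTER_CUBIC)
a["intrinsics"]=M@a["intrinsics"]
im=cv2.convertScaleAbs(im,alpha=1.5)
z=o["ee_pos"][2]-196.2
circ(im,a,430.2,113.6,111,30,(255,255,0));circ(im,a,430.2,113.6,z+40,30,(255,0,255))
save("w9.png",im)
E
```

```text
[430.16044287 113.24554973 319.90269947] 58.24328482585386 [ 0.36071262  0.68283657 -1.54742602]
```

View pics/w9.png

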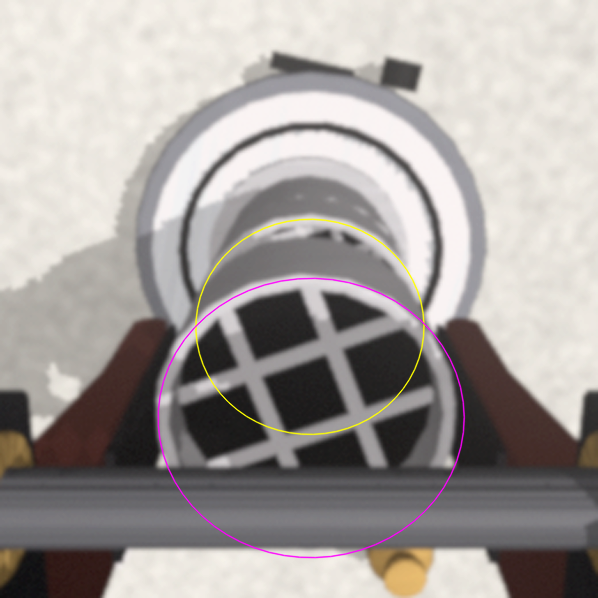

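Request:
{"method": "step_arm", "body": {"targets": [[[0,0,-0.16,0,0,0,0.3],[0,0,-0.1,0,0,0,0.3],[0,0,-0.06,0,0,0,0.3],[0,0,-0.05,0,0,0,0.3],[0,0,-0.04,0,0,0,0.3]]]}}

```text
t: 25.28
ee_pos: [430.2, 113.7, 300.6]
orientation: [0.547, 3.094, 0.0]
ft_force: [0.1, -0.0, -1.7]
width: 58.4
grasp_force: 30.0
```

Request:
{"method": "step_arm", "body": {"targets": [[[0,0,-0.03,0,0,0,0.3],[0,0,-0.01,0,0,0,0.3],[0,0,0,0,0,0,0.3],[0,0,0,0,0,0,0.3],[0,0,0,0,0,0,0.3]]]}}

```text
t: 25.9
ee_pos: [430.3, 113.7, 299.8]
orientation: [0.546, 3.093, 0.0]
ft_force: [-4.4, -1.1, 14.7]
width: 58.6
grasp_force: 30.0
```

Request:
{"method": "step_arm", "body": {"targets": [[[0,0,0.02,0,0,0,1],[0,0,0,0,0,0,1],[0,0,0.18,0,0,0,1],[0,0,0.4,0,0,0,1],[0,0,0.5,0,0,0,1]]]}}

```text
t: 26.52
ee_pos: [430.1, 113.6, 354.3]
orientation: [-0.547, -3.093, 0.001]
ft_force: [0.5, -0.2, 0.3]
width: 87.9
grasp_force: 0.0
```

Request:
{"method": "step_arm", "body": {"targets": [[[0.1,0.7,0,0,0,0,1],[0.1,0.8,0,0,0,0,1],[0.1,0.8,0,0,0,0,1],[0.1,0.8,-0.4,0,0,0,1],[0.06,0.66,-0.4,0,0,0,1]]]}}

```text
t: 27.15
ee_pos: [453.4, 303.3, 313.9]
orientation: [0.546, 3.093, 0.002]
ft_force: [0.2, 0.2, 0.3]
width: 87.9
grasp_force: 0.0
```

Request:
{"method": "step_arm", "body": {"targets": [[[0,0.3,-0.3,0,0,0,1],[0,0,0,0,0,0,1],[0,0,0,0,0,0,1],[0,0,0,0,0,0,1],[0,0,0,0,0,0,1]]]}}

```text
t: 27.78
ee_pos: [453.4, 316.0, 299.3]
orientation: [0.548, 3.093, 0.001]
ft_force: [0.1, 1.4, 0.1]
width: 87.7
grasp_force: 0.0
```

```bash
python3 - <<'E'
from h import *
print(readout.get_obs()["ee_pos"])
a=get_image("wrist");im=a["pixels"].copy()
circ(im,a,453,317,14,31);circ(im,a,453,317,38,9)
t=get_image("top");jm=t["pixels"].copy();
s=get_image("scene")["pixels"]
o=np.zeros((420,800,3),np.uint8)
o[:210,:396]=cv2.resize(jm[285:355,205:337],(396,210),interpolation=cv2.INTER_CUBIC)
o[210:,:396]=cv2.resize(s[150:220,250:382],(396,210),interpolation=cv2.INTER_CUBIC)
o[:,396:]=im[60:480,120:524]
save("w10.png",o)
E
```

```text
[453.41452147 316.04780318 299.34020943]
```

View pics/w10.png

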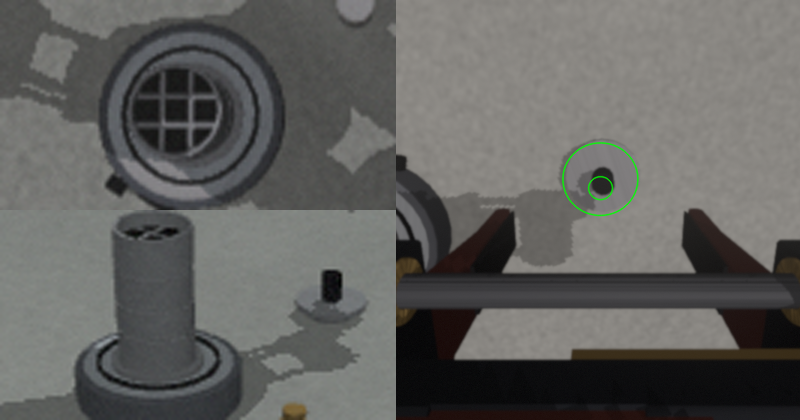

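Request:
{"method": "step_arm", "body": {"targets": [[[0,0,-0.6,0,0,0,1],[0,0,-0.6,0,0,0,1],[0,0,-0.5,0,0,0,1],[0,0,-0.2,0,0,0,1],[0,0,-0.07,0,0,0,0.8]]]}}

```text
t: 28.55
ee_pos: [453.2, 316.6, 200.0]
orientation: [-0.547, -3.093, 0.0]
ft_force: [0.6, -0.1, 1.1]
width: 81.1
grasp_force: 0.0
```

Request:
{"method": "step_arm", "body": {"targets": [[[0,0,0,0,0,0,0.4],[0,0,0,0,0,0,0.2],[0,0,0,0,0,0,0],[0,0,0,0,0,0,0],[0,0,0,0,0,0,0]]]}}

```text
t: 29.18
ee_pos: [453.2, 316.7, 200.3]
orientation: [0.547, 3.093, 0.0]
ft_force: [-0.8, 0.1, -0.2]
width: 31.0
grasp_force: 0.0
```

Request:
{"method": "step_arm", "body": {"targets": [[[0,0,0,0,0,0,0],[0,0,0,0,0,0,0],[0,0,0,0,0,0,0],[0,0,0,0,0,0,0],[0,0,0,0,0,0,0]]]}}

```text
t: 29.8
ee_pos: [453.3, 316.7, 200.2]
orientation: [0.547, 3.093, 0.0]
ft_force: [0.3, 0.3, 0.8]
width: 17.2
grasp_force: 30.0
```

Request:
{"method": "step_arm", "body": {"targets": [[[0,0,0.5,0,0,0,0],[0,0,0.7,0,0,0,0],[0,0,0.7,0,0,0,0],[0,0,0.7,0,0,0,0],[0,0,0.7,0,0,0,0]]]}}

```text
t: 30.42
ee_pos: [452.8, 316.4, 366.0]
orientation: [-0.547, -3.093, 0.001]
ft_force: [-0.4, 0.1, -0.3]
width: 17.2
grasp_force: 30.0
```

Request:
{"method": "step_arm", "body": {"targets": [[[-0.06,-0.5,0,0,0,0,0],[-0.1,-0.8,0,0,0,0,0],[-0.1,-0.8,0,0,0,0,0],[-0.1,-0.8,0,0,0,0,0],[-0.1,-0.7,0,0,0,0,0]]]}}

```text
t: 31.05
ee_pos: [428.5, 134.2, 363.6]
orientation: [-0.547, -3.091, 0.003]
ft_force: [0.1, -0.5, -0.7]
width: 17.1
grasp_force: 30.0
```

Request:
{"method": "step_arm", "body": {"targets": [[[0,-0.36,0,0,0,0,0],[0,-0.1,0,0,0,0,0],[0,0,0,0,0,0,0],[0,0,-0.2,0,0,0,0],[0,0,0,0,0,0,0]]]}}

```text
t: 31.68
ee_pos: [429.8, 114.1, 354.1]
orientation: [-0.545, -3.092, 0.001]
ft_force: [-0.1, 0.1, -0.7]
width: 17.3
grasp_force: 30.0
```

```bash
python3 - <<'E'
from h import *
o=readout.get_obs();print(o["ee_pos"],o["width"],o["ft_force"])
a=get_image("wrist")
M=np.diag([2.3,2.3,1])@np.array([[1,0,-190],[0,1,-130],[0,0,1.]])
im=cv2.resize(a["pixels"][130:390,190:450],None,fx=2.3,fy=2.3,interpolation=cv2.INTER_CUBIC)
a["intrinsics"]=M@a["intrinsics"]
im=cv2.convertScaleAbs(im,alpha=1.5)
z=o["ee_pos"][2]-200.2
circ(im,a,430.2,113.6,143,30,(255,255,0));circ(im,a,430.2,113.6,z+14,31,(255,0,255))
save("w11.png",im)
E
```

```text
[429.75395571 114.07659697 354.09386777] 17.251594390460873 [-0.13669861  0.09453912 -0.68087228]
```

View pics/w11.png

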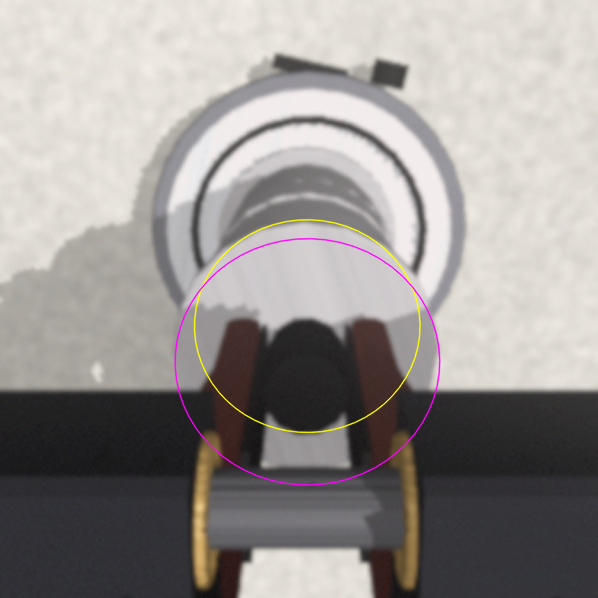

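Request:
{"method": "step_arm", "body": {"targets": [[[0.02,0,-0.16,0,0,0,0],[0,0,-0.08,0,0,0,0],[0,0,-0.06,0,0,0,0],[0,0,-0.05,0,0,0,0],[0,0,-0.02,0,0,0,0]]]}}

```text
t: 32.35
ee_pos: [431.1, 113.6, 336.6]
orientation: [-0.547, -3.094, 0.0]
ft_force: [-0.2, -0.2, -1.2]
width: 17.3
grasp_force: 30.0
```

Request:
{"method": "step_arm", "body": {"targets": [[[0,0,-0.02,0,0,0,0],[0,0,-0.01,0,0,0,0],[0,0,0,0,0,0,0],[0,0,0,0,0,0,0],[0,0,0,0,0,0,0]]]}}

```text
t: 32.98
ee_pos: [431.2, 113.7, 335.2]
orientation: [0.547, 3.094, 0.0]
ft_force: [1.0, -0.0, -0.7]
width: 17.3
grasp_force: 30.0
```

No contact yet; a little further.

Request:
{"method": "step_arm", "body": {"targets": [[[0,0,-0.02,0,0,0,0],[0,0,-0.01,0,0,0,0],[0,0,0,0,0,0,0],[0,0,0,0,0,0,0],[0,0,0,0,0,0,0]]]}}

```text
t: 33.6
ee_pos: [431.5, 113.7, 335.0]
orientation: [0.546, 3.093, 0.001]
ft_force: [-4.7, -0.3, 16.0]
width: 17.3
grasp_force: 30.0
```

Seated firmly; release, rise and check.

Request:
{"method": "step_arm", "body": {"targets": [[[0,0,0.03,0,0,0,0.4],[0,0,0,0,0,0,0.5],[0,0,0,0,0,0,0.5],[0,0,0,0,0,0,0.5],[0,0,0.3,0,0,0,0.5]]]}}

```text
t: 34.22
ee_pos: [430.8, 113.6, 349.8]
orientation: [-0.546, -3.091, 0.002]
ft_force: [-0.2, -0.5, 0.6]
width: 44.1
grasp_force: 0.0
```

Request:
{"method": "step_arm", "body": {"targets": [[[0,0,0.6,0,0,0,0.5],[0,0,0.6,0,0,0,0.5],[0,0.8,0,0,0,0,0.5],[0,0.8,0,0,0,0,0.5],[0,0.8,0,0,0,0,0.5]]]}}

```text
t: 34.85
ee_pos: [431.1, 234.8, 411.5]
orientation: [0.547, 3.092, 0.001]
ft_force: [0.1, -0.1, -0.8]
width: 43.9
grasp_force: 0.0
```

Request:
{"method": "step_arm", "body": {"targets": [[[0,0.8,0,0,0,0,0.5],[0,0.8,0,0,0,0,0.5],[0,0,0,0,0,0,0.5],[0,0,0,0,0,0,0.5],[0,0,0,0,0,0,0.5]]]}}

```text
t: 35.48
ee_pos: [431.1, 312.7, 410.5]
orientation: [-0.548, -3.093, 0.0]
ft_force: [0.1, 0.6, 0.3]
width: 43.8
grasp_force: 0.0
```

```bash
python3 - <<'E'
from h import *
t=get_image("top")["pixels"];s=get_image("scene")["pixels"]
o=np.zeros((600,800,3),np.uint8)
o[:,:400]=cv2.resize(t[210:360,225:325],(400,600),interpolation=cv2.INTER_CUBIC)
o[:,400:]=cv2.resize(s[100:250,250:350],(400,600),interpolation=cv2.INTER_CUBIC)
save("w12.png",o)
E
```

```text
(no output)
```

View pics/w12.png

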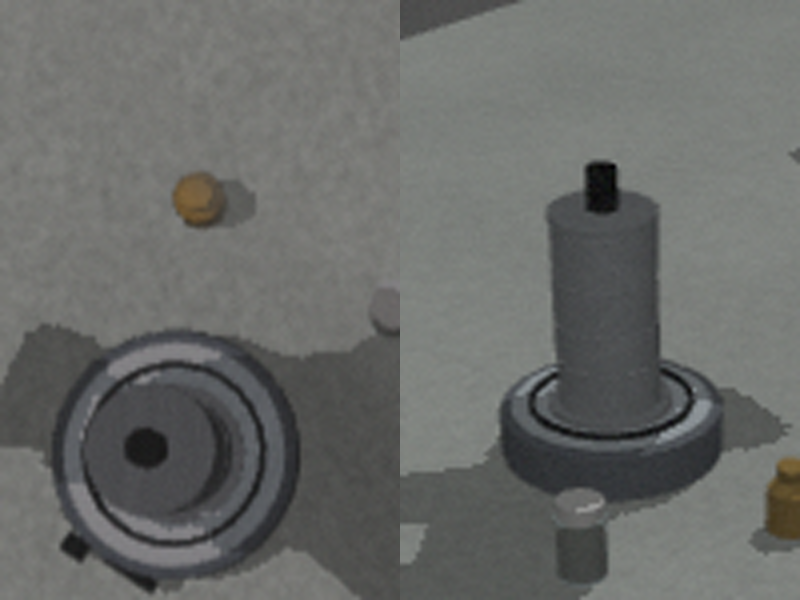

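The picture shows the stack upright inside the ring, with the lid flush (knob at 600,187 in the right half). The vial and the weight are standing where they were. I'm handing in the job.

```bash
python3 -c "
from workcell import ctrl
print(ctrl.close_job())"
```

```text
the job is handed in; nothing more can be done
None
```

The pan, the fine, medium and coarse sieves and the lid are stacked upright and seated on the shaker, with the gripper released and clear, and I handed the job in at about 35.6 s; the jar, vial and weight were not touched.

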